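# Start the jar shaker at full speed

## Task

Start the jar shaker at full speed: with your fingertips, push its black speed lever away from the machine's front, past the first click (slow) and on until it rests against the second stop (fast), and only then press the round start button fully in and let it come back out. Push firmly but do not ram the controls, and leave the jars on the tray and the bottle and beaker beside the machine standing where they are.

Things in the scene. Friction and masses are not known exactly. Their poses are not given: they have to be found in the camera images.
- shaker: White box fixed to the bench: 200 mm (x) by 420 mm (y), deck 70 mm above the bench. Origin: centre of its underside, on the bench; z up; front = long side at -x. A 16 mm high steel tray on the deck's +y half (y over 13 mm) holds the jars; on the -y half are the lever (y = -60 mm) and start button (x = -10, y = -145 mm). A push of over 45 N by the robot on lever, button or deck is ramming.
- lever (a joint): Lever position in m, along the shaker's +x: 0 = off (lever at shaker x = -30 mm), 0.030 = first detent, where it clicks in and stays, 0.060 = second, hard stop. Leaving off, and again leaving the first detent, takes about 10 N (greatest near 0.007 and 0.038); beyond 0.048 a spring carries it home and keeps it there, short of that it springs back to the detent. Starts at off.
- lever_top (a point): Top centre of the speed lever, moving with it: a black upright tab 10 mm thick along the slide (shaker's x) and 30 mm wide (y); its upright faces reach from 2 mm above the deck up to this point, 36 mm above the deck (106 mm above the bench). The deck around it is bare.
- start (a joint): Travel of the start button in m: 0 = out, 0.006 = fully in; it is pressed straight down, takes about 5 N at the bottom, and springs back when let go.
- start_top (a point): Centre of the top face of the start button, a round plain steel button 32 mm across in a grey collar 48 mm across; the face is 22 mm above the deck (92 mm above the bench) and 10 mm above its collar when out.
- jar_a: Loose lidded amber glass jar standing in the tray, 68 mm across, 100 mm tall, its foot 75 mm above the bench. Origin: centre of its underside. Leave alone.
- jar_b: Loose lidded green glass jar standing in the tray, same sizes as the amber one. Origin: centre of its underside. Leave alone.
- bottle: Loose amber bottle with a black cap standing on the bench beyond the machine's -y end, 44 mm across, 110 mm tall. Origin: centre of its underside. Leave alone.
- beaker: Loose open steel beaker standing on the bench behind the machine (its +x side), 64 mm across, 70 mm tall. Origin: centre of its underside. Leave alone.

How it is judged:
By the outcome, as a careful person would: the job done as asked, in the order asked, and still so for the second after the job is handed in, with the robot touching nothing.
It also fails if it takes over 43 s, if anything falls off the work surface, if the arm or the gripper's body presses on something with over 40 N, if the wrist force passes 120 N, or if a joint passes its speed limit or range.

## Robot

A 7-joint arm with a two-finger parallel gripper is mounted at the origin on the work surface. World frame = base frame: x ahead of the robot, y to its left, z up, the work surface at z = 0. Lengths are in m, angles in rad, forces in N, time in s.
With the tool pointing down it reaches from about 0.425 to 0.875 m from the base axis. Payload 8.4 kg.
Tool frame: the origin (TCP) lies between the finger pads; the fingertips stand 25 mm ahead of it and the grasp point (between the pads) lies 6 mm ahead of it (tcp_to_tips is the z of the fingertips in the tool frame, in m); z points along the fingers, y is the line along which they close (so a half turn about z gives the same grasp; the last joint's range is limited). The gripper opens to 87 mm and grips with 3 to 60 N. Pads are 19 mm wide; open, the fingers measure 117 mm over their backs; the gripper's body (75 mm by 190 mm) begins 51 mm behind the grasp point.
Start: joints at [1.244, 0.333, 0.04, 1.465, -0.013, 1.343, -0.059], TCP at [0.147, -0.633, 0.248] pointing down, gripper open.
Joint ranges: [-2.58, 2.58], [-0.38, 2.09], [-1.3, 1.39], [0.25, 2.4], [-1.5, 4.64], [0.08, 2.09], [-2.65, 2.65]. Speed limits (rad/s): [2.22, 2.22, 2.79, 2.79, 3.14, 3.14, 3.14].

## Interface

Orientations are given as a unit quaternion [x, y, z, w].
In Python, from bench import * gives the robot as it stands. The module is installed in compiled form; this text tells all that it offers.
- The arm moves only by the tool play_rows, never from a script. Its argument "rows" is a list that holds one entry, the list of rows, each a list of 4 numbers: the shift along the world's x, y, z in m, then the turn about the world's z in degrees. A call has 1 to 8 rows; each row is the pose to reach, as a shift and turn from the pose commanded when the call began; what a row does not reach only later rows make up. A row lasts 1/8 s, in which the tool goes at most 62.5 mm and 10.7 degrees, less where a joint would pass 70% of its speed; a pose out of reach is approached as far as the arm can. A call with a gripper value outside its range is refused whole. "jaw" is the finger opening in m, from 0 to 0.087, set as the call begins (left out, the last holds). The fingers move at their own pace and stop on an object; "squeeze" is the grip in N (left out, the last holds). Time passes only in rows, so rows that repeat a pose let the fingers close. It gives the time, the measured TCP pose, the force, the opening and the grip force at its end, in the units of the state.
- read_state(): the state, without advancing time (a new reading comes with each control period).
- capture(name): name is "side" or "top"; returns a dict with "img" (420x560x3 uint8, red, green, blue), "depth" (420x560 float32, m along the optical axis (not along the pixel's ray), 0 where there is no reading), "K" (3x3 intrinsics, pixels), "k1" (the pictures are not rectified: a ray, as slopes to the right and down, at radius r is drawn at 1 + k1 r^2 times it, then the intrinsics apply), "extrinsics" (4x4, takes a point from camera to world coordinates). Camera axes: x right, y down, z forward; pixel columns grow to the right and rows downward; lengths in m; the calibration is good to about 2 mm. A picture is of the moment at which its call begins.
- sign_off(): hands the job in; it is judged then, once.
Trained networks look in a picture, given as the dict that the camera call returned (one of the last four; its "shot" number tells which), for a name from the list of things; names that differ only in an ending like _2 or _b are one class to them, and where a whole thing is asked for, a point or a joint stands for the part that bears it (a point fixed in the world has none). Each returns a list of dicts, best first, with "score" (0 to 1); they miss things now and then, are a little off and sometimes report something else, mostly with a low value. They report only what shows in the picture. A call takes as long as a camera call.
- find_in(picture, thing): "at" ([x, y, z] in m, in world coordinates, good to about 4 mm: the middle of the surface that is visible of it).
- spot_point(picture, thing): "at" ([x, y, z] in m, in world coordinates, good to about 4 mm: a listed point, or the origin of a listed thing).
The state is a dict: "clock": time; "joint_positions": joint angles; "joint_vel": joint speeds; "joint_efforts": joint torques, N m; "tcp_pos": TCP position; "eef_rot": TCP orientation; "wrist_force": force on the tool from outside, world axes, zero at the start; "moment": the same for the moment, N m; "grip_width": finger opening in m; "finger_force": force on a finger pad.
Only numpy, scipy, OpenCV 4.12 (cv2) and the standard library are available. Lean on these libraries where they do the work, as an engineer would, in place of code of your own. Each camera call takes 0.05 s, during which the arm holds its last target. There are 200 camera calls.

## Working session

There is one attempt and no reset: what is moved stays moved. The work goes in short steps, Python scripts to look and compute and a tool call to move; the robot and the scene stay as the last step left them, time stands still between calls to the robot, and variables do not carry over. Pictures are saved under pics/ and viewed, at most 10 in all, crops included, and the job is handed in when it is done.

Besides the shell and the picture viewer there is one more tool, called after "Request:" by a JSON object that holds its "api" and its "payload", one argument or row to a line. play_rows: Moves the arm, as the interface text tells. Its arguments: {"type":"object","properties":{"rows":{"type":"array"},"jaw":{"type":"number"},"squeeze":{"type":"number"}},"required":["rows"]}

```bash
mkdir -p pics; python3 - <<'E'
from bench import *
import cv2,numpy as np
s=read_state();print(s['clock'],s['tcp_pos'],s['eef_rot'],s['grip_width'])
ims=[]
for n in("side","top"):
    p=capture(n)
    cv2.imwrite(f"pics/{n}0.png",p["img"][:,:,::-1])
    print(n,p["extrinsics"].round(3).tolist())
    for t in("shaker","lever_top","start_top","jar_a","bottle","beaker"):
        print(t,[(np.round(d["at"],4).tolist(),round(d["score"],2)) for d in spot_point(p,t)[:3]])
E
```

```text
0.0 [ 0.14667343 -0.63282082  0.24666952] [ 9.93518775e-01  1.13665448e-01 -1.42255072e-04 -7.67921293e-04] 0.08677320840002603
side [[-0.991, -0.09, 0.095, 0.519], [-0.13, 0.694, -0.708, 0.667], [-0.002, -0.714, -0.7, 0.72], [0.0, 0.0, 0.0, 1.0]]
shaker [([0.5395, -0.0678, 0.0015], 0.65)]
lever_top [([0.4977, -0.1228, 0.1056], 0.43)]
start_top [([0.499, -0.2102, 0.0919], 0.57)]
jar_a [([0.6216, 0.0642, 0.0761], 0.77), ([0.5774, -0.0189, 0.07], 0.7), ([0.5434, -0.0699, -0.0009], 0.29)]
bottle [([0.4413, -0.3631, 0.0027], 0.68)]
beaker [([0.7044, -0.0746, -0.0008], 0.88)]
top [[-0.026, -0.993, 0.112, 0.516], [-1.0, 0.028, 0.011, 0.035], [-0.014, -0.112, -0.994, 0.906], [0.0, 0.0, 0.0, 1.0]]
shaker [([0.5409, -0.0695, 0.0019], 0.69)]
lever_top [([0.4958, -0.1235, 0.1102], 0.6), ([0.6141, 0.0682, 0.0774], 0.58)]
start_top [([0.4971, -0.2103, 0.0942], 0.68)]
jar_a [([0.6143, 0.0678, 0.078], 0.88), ([0.5741, -0.016, 0.0758], 0.74)]
bottle [([0.4464, -0.3694, -0.0005], 0.97)]
beaker [([0.7062, -0.0723, 0.0029], 0.6)]
```

View pics/top0.png

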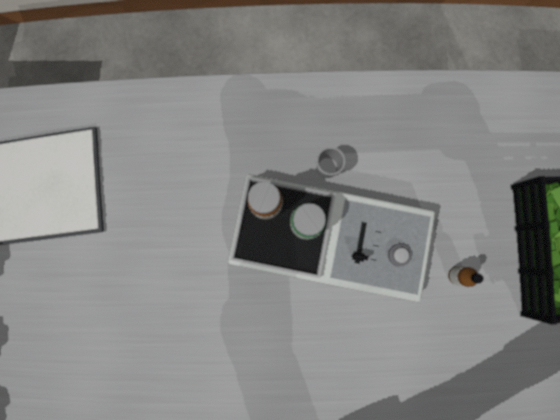

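View pics/side0.png

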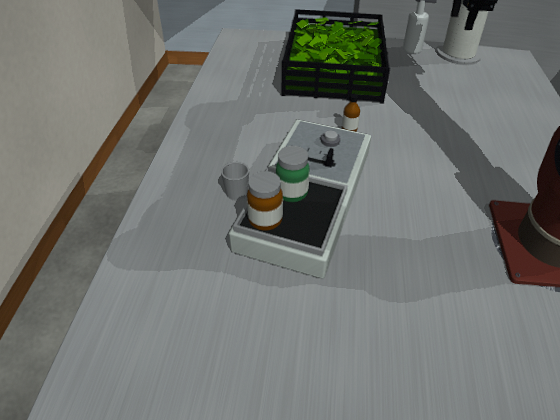

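The top view shows the lever at about (358,256) with its slot running up and slightly right, and the button at (400,254). The green jar is at (308,220), and the machine is yawed about -11°. The side view agrees. Next I refine the machine pose from depth.

```bash
cat > h.py <<'E'
from bench import *
import cv2,numpy as np
def cloud(p):
    h,w=p["depth"].shape; u,v=np.meshgrid(np.arange(w),np.arange(h))
    q=cv2.undistortPoints(np.stack([u,v],-1).reshape(-1,1,2).astype(float),p["K"],np.array([p["k1"],0,0,0.])).reshape(h,w,2)
    d=p["depth"]; c=np.stack([q[...,0]*d,q[...,1]*d,d],-1)
    return c@p["extrinsics"][:3,:3].T+p["extrinsics"][:3,3]
E
python3 - <<'E'
from h import *
p=capture("top");P=cloud(p);z=P[...,2]
m=((z>.055)&(z<.1)&(p["depth"]>0)&(P[...,0]>.38)&(P[...,0]<.68)&(P[...,1]>-.32)&(P[...,1]<.18)).astype(np.uint8)
m=cv2.morphologyEx(m,cv2.MORPH_OPEN,np.ones((3,3)))
n,l,st,_=cv2.connectedComponentsWithStats(m);i=1+st[1:,4].argmax()
print(cv2.minAreaRect((P[l==i][:,:2]*1000).astype(np.float32)))
# lever top / button points
for a,lo,hi in(((.498,-.123),.098,.115),((.499,-.210),.086,.099)):
    k=(np.hypot(P[...,0]-a[0],P[...,1]-a[1])<.035)&(z>lo)&(z<hi); Q=P[k]
    print(k.sum(),Q.mean(0),Q.min(0),Q.max(0))
E
```

```text
((541.3101196289062, -70.60247802734375), (419.7325439453125, 201.7404022216797), 76.95761108398438)
76 [ 0.49879133 -0.12070237  0.10492685] [ 0.49085592 -0.13708472  0.09925931] [ 0.50589801 -0.10621434  0.10859197]
190 [ 0.498685   -0.2075793   0.09131872] [ 0.48388962 -0.22371423  0.08637737] [ 0.51321863 -0.19237194  0.09561506]
```

Request:
{"api": "play_rows", "payload": {
  "rows": [
    [[0.04,0.065,0,10],[0.08,0.13,0,20],[0.115,0.19,0,30],[0.15,0.25,0,40],[0.19,0.31,0,50],[0.22,0.365,0,60],[0.26,0.43,0,66],[0.28,0.46,0,66]]
  ],
  "jaw": 0,
  "squeeze": 10
}}

```text
clock: 1.75
tcp_pos: [0.4071, -0.2041, 0.2479]
eef_rot: [0.771, 0.637, 0.0, 0.001]
wrist_force: [0.8, -0.9, -0.1]
grip_width: 0.0148
finger_force: 0.0
```

Request:
{"api": "play_rows", "payload": {
  "rows": [
    [[0.02,0.03,0,-2],[0.033,0.06,0,-2],[0.033,0.06,0,-2],[0.033,0.06,0,-2]]
  ],
  "jaw": 0
}}

```text
clock: 2.25
tcp_pos: [0.4391, -0.1466, 0.2476]
eef_rot: [0.782, 0.623, -0.0, 0.0]
wrist_force: [-1.2, -0.3, 0.4]
grip_width: 0.0004
finger_force: 0.0
```

Request:
{"api": "play_rows", "payload": {
  "rows": [
    [[0.0205,0.0335,0,0],[0.0205,0.0335,-0.05,0],[0.0205,0.0335,-0.1,0],[0.0205,0.0335,-0.13,0],[0.0205,0.0335,-0.138,0],[0.0205,0.0335,-0.138,0]]
  ]
}}

```text
clock: 3.0
tcp_pos: [0.4599, -0.1131, 0.11]
eef_rot: [0.783, 0.622, 0.0, 0.0]
wrist_force: [0.0, -0.5, 0.5]
grip_width: 0.0004
finger_force: 0.0
```

```bash
python3 - <<'E'
from h import *
s=read_state();print(s['tcp_pos'],s['wrist_force'])
p=capture("side");cv2.imwrite("pics/s1.png",cv2.resize(p["img"][90:240,230:430,::-1],None,fx=4,fy=4))
E
```

```text
[ 0.45992066 -0.11307609  0.10999592] [ 0.01230369 -0.47981635  0.51762819]
```

View pics/s1.png

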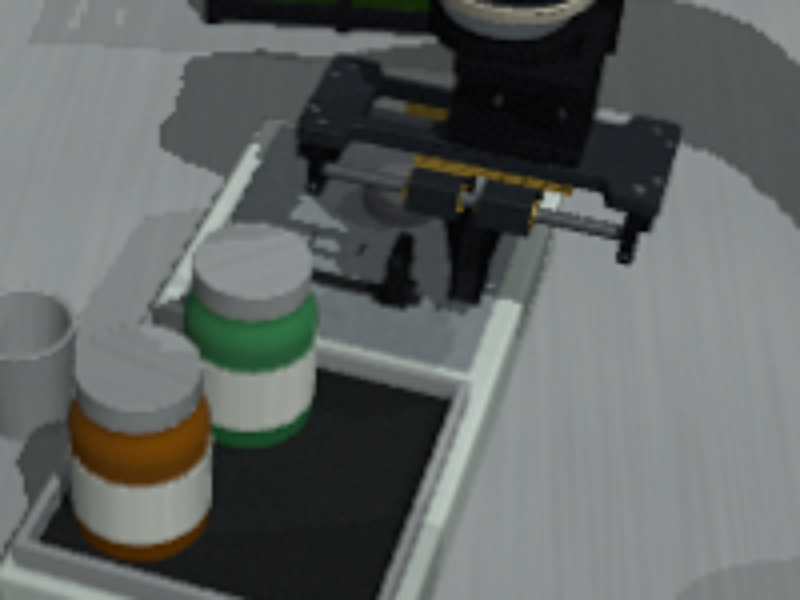

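The closed fingertips, around (470,270), stand in front of the lever at (398,270). The gripper body is clear of the green jar, so I start pushing.

Request:
{"api": "play_rows", "payload": {
  "rows": [
    [[0.0097,-0.0023,0,0],[0.0156,-0.0036,0,0],[0.0195,-0.0045,0,0],[0.0224,-0.0052,0,0],[0.0253,-0.0059,0,0],[0.0282,-0.0065,0,0],[0.0312,-0.0072,0,0],[0.0341,-0.0079,0,0]]
  ]
}}

```text
clock: 4.05
tcp_pos: [0.4924, -0.1199, 0.1093]
eef_rot: [0.782, 0.623, -0.001, -0.001]
wrist_force: [-9.3, 2.4, 7.7]
grip_width: 0.0005
finger_force: 5.8
```

Request:
{"api": "play_rows", "payload": {
  "rows": [
    [[0.0029,-0.0007,0,0],[0.0058,-0.0014,0,0],[0.0088,-0.002,0,0],[0.0117,-0.0027,0,0],[0.0146,-0.0034,0,0],[0.0175,-0.0041,0,0],[0.0205,-0.0047,0,0],[0.0234,-0.0054,0,0]]
  ]
}}

```text
clock: 5.05
tcp_pos: [0.5169, -0.1256, 0.1094]
eef_rot: [0.782, 0.623, -0.001, -0.001]
wrist_force: [-3.7, 0.7, 3.8]
grip_width: 0.0003
finger_force: 2.9
```

Request:
{"api": "play_rows", "payload": {
  "rows": [
    [[0.0029,-0.0007,0,0],[0.0058,-0.0014,0,0],[0.0088,-0.002,0,0],[0.0117,-0.0027,0,0],[0.0136,-0.0031,0,0],[0.0136,-0.0031,0,0]]
  ]
}}

```text
clock: 5.8
tcp_pos: [0.5314, -0.1289, 0.1096]
eef_rot: [0.782, 0.623, 0.0, 0.0]
wrist_force: [-0.3, -0.1, 0.4]
grip_width: 0.0006
finger_force: 0.0
```

```bash
python3 - <<'E'
from h import *
s=read_state();print(s['tcp_pos'],s['wrist_force'])
p=capture("side");cv2.imwrite("pics/s2.png",cv2.resize(p["img"][90:240,230:430,::-1],None,fx=4,fy=4))
print([(np.round(d["at"],4).tolist(),round(d["score"],2)) for d in spot_point(p,"lever_top")])
E
```

```text
[ 0.53137809 -0.12885496  0.10958267] [-0.2517576  -0.13002673  0.36600913]
[([0.5535, -0.1344, 0.1068], 0.45), ([0.6175, 0.0688, 0.0726], 0.21)]
```

View pics/s2.png

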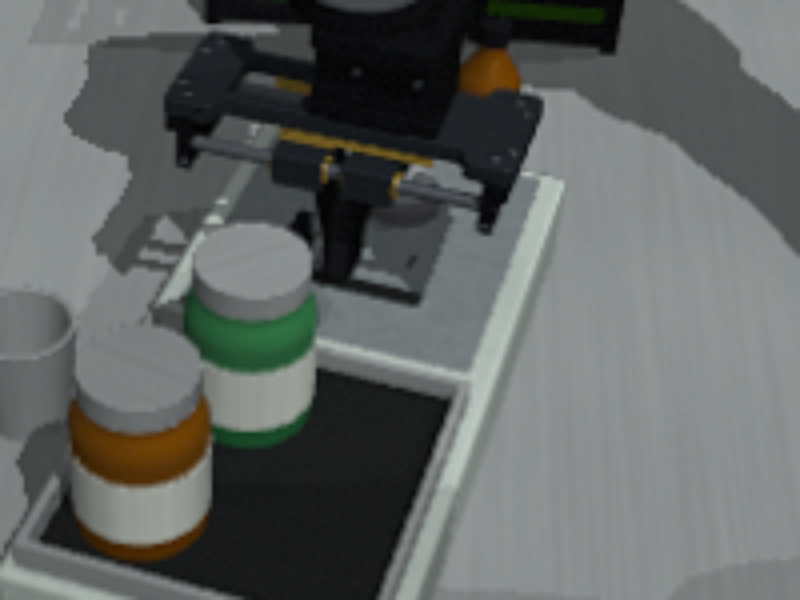

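Force has dropped to zero and the lever top reads (0.5535,-0.134), close to the expected fast position. I'll nudge on until it meets the stop to confirm.

Request:
{"api": "play_rows", "payload": {
  "rows": [
    [[0.0019,-0.0004,0,0],[0.0039,-0.0009,0,0],[0.0054,-0.0012,0,0],[0.0068,-0.0016,0,0],[0.0068,-0.0016,0,0]]
  ]
}}

```text
clock: 6.52
tcp_pos: [0.5378, -0.1303, 0.1095]
eef_rot: [0.782, 0.623, 0.0, -0.0]
wrist_force: [0.4, 0.6, -0.1]
grip_width: 0.0003
finger_force: 0.0
```

Request:
{"api": "play_rows", "payload": {
  "rows": [
    [[0.001,-0.0002,0,0],[0.0019,-0.0004,0,0],[0.0029,-0.0007,0,0],[0.0029,-0.0007,0,0]]
  ]
}}

```text
clock: 7.02
tcp_pos: [0.5407, -0.1311, 0.1095]
eef_rot: [0.782, 0.623, 0.0, -0.0]
wrist_force: [-0.3, 0.2, 0.7]
grip_width: 0.0006
finger_force: 0.0
```

Request:
{"api": "play_rows", "payload": {
  "rows": [
    [[0.001,-0.0002,0,0],[0.0019,-0.0004,0,0],[0.0029,-0.0007,0,0],[0.0039,-0.0009,0,0],[0.0039,-0.0009,0,0]]
  ]
}}

```text
clock: 7.65
tcp_pos: [0.5438, -0.1318, 0.1094]
eef_rot: [0.782, 0.623, -0.001, -0.001]
wrist_force: [-5.2, 1.8, 2.9]
grip_width: 0.0004
finger_force: 2.8
```

Request:
{"api": "play_rows", "payload": {
  "rows": [
    [[0.001,-0.0002,0,0],[0.001,-0.0002,0,0]]
  ]
}}

```text
clock: 7.9
tcp_pos: [0.5441, -0.1319, 0.1093]
eef_rot: [0.782, 0.623, -0.001, -0.001]
wrist_force: [-8.8, 1.9, 6.7]
grip_width: 0.0004
finger_force: 5.3
```

Commanded 1 mm, moved only 0.3 mm, and force rose to about 9 N: the lever is against the second stop. I back off and move above the button.

Request:
{"api": "play_rows", "payload": {
  "rows": [
    [[-0.015,0.0035,0,0],[-0.015,0.0035,0.025,0],[-0.015,0.0035,0.05,0],[-0.03,-0.04,0.05,0],[-0.046,-0.077,0.05,0],[-0.046,-0.077,0.05,0],[-0.046,-0.077,0.05,0]]
  ]
}}

```text
clock: 8.78
tcp_pos: [0.4995, -0.2086, 0.1596]
eef_rot: [0.782, 0.623, 0.0, 0.0]
wrist_force: [-0.3, 0.3, -1.1]
grip_width: 0.0005
finger_force: 0.0
```

```bash
python3 - <<'E'
from h import *
s=read_state();print(s['tcp_pos'],s['wrist_force'])
p=capture("side");cv2.imwrite("pics/s3.png",cv2.resize(p["img"][90:240,230:430,::-1],None,fx=4,fy=4))
for t in("lever_top","start_top"):print([(np.round(d["at"],4).tolist(),round(d["score"],2)) for d in spot_point(p,t)])
E
```

```text
[ 0.49953511 -0.20861953  0.15963652] [-0.3044992   0.34646333 -1.14922818]
[([0.5581, -0.137, 0.1052], 0.59)]
[([0.4993, -0.2083, 0.0939], 0.44), ([0.5443, -0.0712, -0.0002], 0.19)]
```

View pics/s3.png

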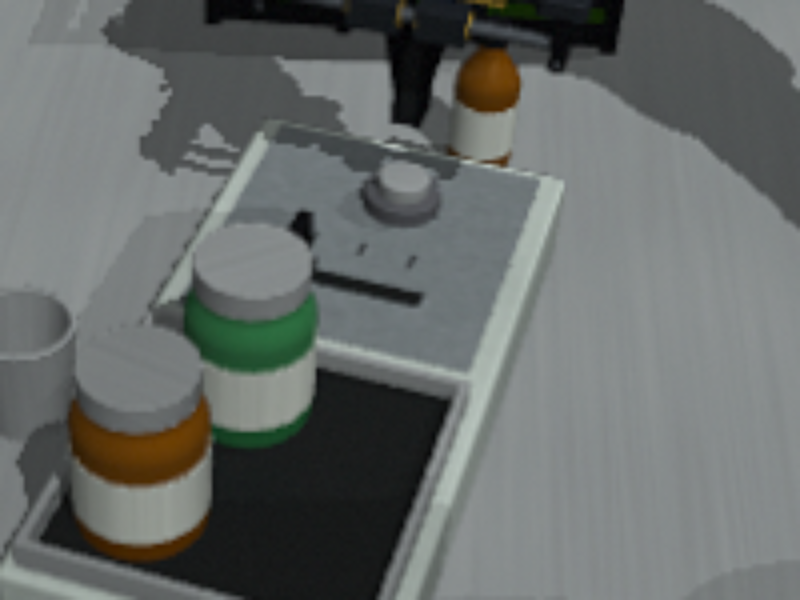

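The lever at (302,228) rests at the far end, measured (0.558,-0.137), which is fast. The button at (405,185) lies right under the tips. Next I press it.

Request:
{"api": "play_rows", "payload": {
  "rows": [
    [[-0.0005,-0.0005,-0.02,0],[-0.0005,-0.0005,-0.035,0],[-0.0005,-0.0005,-0.041,0],[-0.0005,-0.0005,-0.043,0],[-0.0005,-0.0005,-0.045,0],[-0.0005,-0.0005,-0.047,0],[-0.0005,-0.0005,-0.048,0]]
  ]
}}

```text
clock: 9.8
tcp_pos: [0.4993, -0.2095, 0.1119]
eef_rot: [0.782, 0.623, 0.0, 0.0]
wrist_force: [-1.5, 1.4, 4.4]
grip_width: 0.0004
finger_force: 2.3
```

Request:
{"api": "play_rows", "payload": {
  "rows": [
    [[0,0,-0.001,0],[0,0,-0.002,0],[0,0,-0.002,0]]
  ]
}}

```text
clock: 10.18
tcp_pos: [0.4994, -0.2096, 0.1112]
eef_rot: [0.782, 0.623, 0.0, 0.0]
wrist_force: [-7.2, 4.3, 19.4]
grip_width: 0.0008
finger_force: 9.6
```

At 19 N the tool stalled, so the button is bottomed (5 N expected at the bottom). I release straight up.

Request:
{"api": "play_rows", "payload": {
  "rows": [
    [[0,0,0.004,0],[0,0,0.015,0],[0,0,0.05,0],[0,0,0.1,0],[0,0,0.14,0],[-0.03,-0.03,0.14,0],[-0.05,-0.05,0.14,0],[-0.05,-0.05,0.14,0]]
  ]
}}

```text
clock: 11.18
tcp_pos: [0.4473, -0.262, 0.2499]
eef_rot: [0.784, 0.621, -0.001, 0.0]
wrist_force: [0.7, -0.1, -0.1]
grip_width: 0.0006
finger_force: 0.0
```

```bash
python3 - <<'E'
from h import *
s=read_state();print(s['clock'],s['tcp_pos'],s['wrist_force'])
p=capture("side");cv2.imwrite("pics/s4.png",cv2.resize(p["img"][90:240,230:430,::-1],None,fx=4,fy=4))
for t in("lever_top","start_top","jar_a","bottle","beaker"):print(t,[(np.round(d["at"],4).tolist(),round(d["score"],2)) for d in spot_point(p,t)])
E
```

```text
11.175 [ 0.44733147 -0.26196598  0.24986043] [ 0.7475332  -0.11571447 -0.14060886]
lever_top [([0.557, -0.1374, 0.1081], 0.61)]
start_top [([0.4994, -0.2102, 0.092], 0.41)]
jar_a [([0.6165, 0.068, 0.0739], 0.81), ([0.5763, -0.0165, 0.0708], 0.64)]
bottle [([0.4429, -0.3584, -0.0], 0.91)]
beaker [([0.7024, -0.0787, -0.0031], 0.9)]
```

View pics/s4.png

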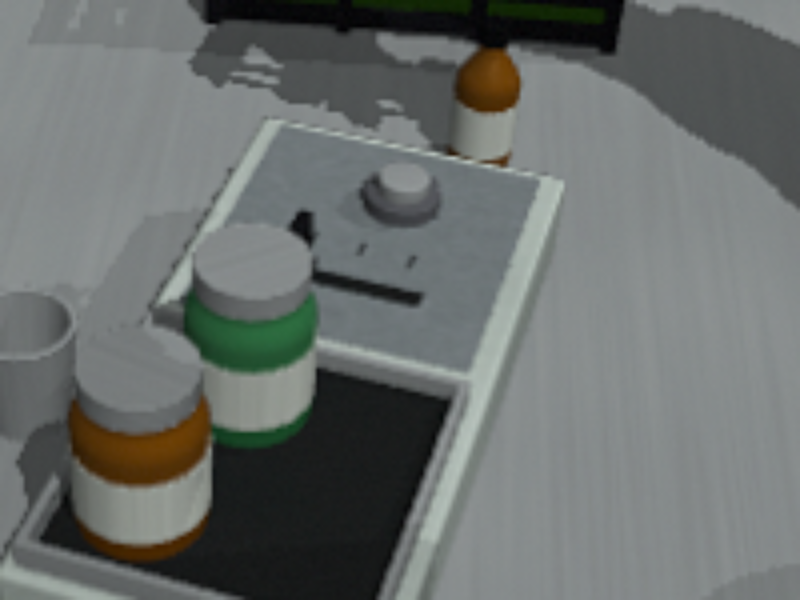

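The lever at (302,228) is at fast and the button at (405,185) is back out. The jars, bottle and beaker are unmoved, and the robot is clear.

```bash
python3 -c "
from bench import *
print(sign_off())"
```

```text
the job is handed in; nothing more can be done
None
```

The shaker's lever rests against the second stop (fast), and after that I pressed the start button fully in and it came back out; the highest force I read was about 21 N, the jars, bottle and beaker still stand where they were, and I handed the job in at about 11 s.

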